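# Set the glazed pots on their kiln stilts

## Task

The three glazed pots (blue, green and yellow) are going into the kiln: set each one gently, upright and centred, on the stilt that fits its foot, so that it stands on all three points: widest foot on the largest stilt, narrowest on the smallest. Leave the stilts where they stand on the kiln shelf, and leave the two unglazed pots where they are.

Things in the scene. Friction and masses are not known exactly. Their poses are not given: they have to be found in the camera images.
- vase_mid (a point): The glazed vase: glossy dark blue, 126 mm tall, with the widest foot of the three (flat, 84 mm across), a belly 91 mm across at 16 mm up, sloping in to a straight neck 34 mm across from 84 to 118 mm above the foot, and a lip 42 mm across on top. Best held by the neck, about 101 mm above the foot. Mass about 0.36 kg, low down. The point is on its axis, half-way up (63 mm above the foot); z is up the axis.
- tumbler_mid (a point): The glazed tumbler: glossy green, 86 mm tall, flat foot 62 mm across, a straight side 56 to 57 mm across from 18 mm up to the rim. About 0.2 kg. Upright and open-topped. The point is on its axis, half-way up; z is up the axis.
- cup_mid (a point): The glazed cup: glossy yellow, no handle, 60 mm tall, flat foot 46 mm across, straight side 49 mm across. About 0.11 kg. Upright and open-topped. The point is on its axis, half-way up; z is up the axis.
- bisque_tumbler_mid (a point): Unglazed tumbler in matt terracotta-pink biscuit ware, the same form and size as the green one. It stays where it is. Upright and open-topped. The point is on its axis, half-way up; z is up the axis.
- bisque_cup_mid (a point): Unglazed cup in matt terracotta-pink biscuit ware, the same form and size as the yellow one. It stays where it is. Upright and open-topped. The point is on its axis, half-way up; z is up the axis.
- stilt_large: A loose three-armed ceramic kiln stilt, off-white, standing on the dark kiln shelf: three level arms meet at the centre and each ends in a blunt point up and a blunt point down. Its origin is on its centre line at the level of the shelf's upper face; z is up and one arm lies along x, the others 120 degrees on. The largest: points 28 mm from the centre, 26 mm tall, 60 g; it fits the 84 mm foot.
- stilt_medium: A loose three-armed ceramic kiln stilt, off-white, standing on the dark kiln shelf: three level arms meet at the centre and each ends in a blunt point up and a blunt point down. Its origin is on its centre line at the level of the shelf's upper face; z is up and one arm lies along x, the others 120 degrees on. The middle size: points 21 mm from the centre, 21 mm tall, 35 g; it fits the 62 mm foot.
- stilt_small: A loose three-armed ceramic kiln stilt, off-white, standing on the dark kiln shelf: three level arms meet at the centre and each ends in a blunt point up and a blunt point down. Its origin is on its centre line at the level of the shelf's upper face; z is up and one arm lies along x, the others 120 degrees on. The smallest: points 15 mm from the centre, 16 mm tall, 18 g; it fits the 46 mm foot.
- kiln_shelf: The kiln shelf, a fixed dark grey slab 280 mm (x) by 400 mm (y) on two wooden strips, its upper face 34 mm above the bench. A pack of three small pyrometric cones, up to 70 mm above the slab, stands near its +x, +y corner (112, 135 mm from the centre). Origin on the bench under its centre.
There are look-alikes about, which are no part of the job. What is shaped like the part that bears bisque_cup_mid but purple is not meant.

How it is judged:
By the outcome, as a careful person would: the job done as asked, in the order asked, and still so for the second after the job is handed in, with the robot touching nothing.
It also fails if it takes over 88 s, if anything falls off the work surface, if the arm or the gripper's body presses on something with over 40 N, if the wrist force passes 120 N, or if a joint passes its speed limit or range.

## Robot

A 7-joint arm with a two-finger parallel gripper is mounted at the origin on the work surface. World frame = base frame: x ahead of the robot, y to its left, z up, the work surface at z = 0. Lengths are in mm, angles in rad, forces in N, time in s.
With the tool pointing down it reaches from about 400 to 850 mm from the base axis. Payload 6.9 kg.
Tool frame: the origin (TCP) lies at the very end of the fingers, on their centre line; the grasp point (between the pads) lies 19 mm behind it; z points along the fingers, y is the line along which they close (so a half turn about z gives the same grasp; the last joint's range is limited). The gripper opens to 85 mm and grips with 20 to 120 N. Pads are 22 mm wide; open, the fingers measure 114 mm over their backs; the gripper's body (76 mm by 85 mm) begins 54 mm behind the grasp point. The pads swing forward as they close: fully open they stand 13 mm farther back than shut.
Start: joints at [-1.157, 0.507, -0.238, 1.5, 0.126, 1.149, -0.155], TCP at [189.37, 595.609, 231.275] pointing down, gripper open.
Joint ranges: [-3.08, 3.08], [-0.24, 2.05], [-1.43, 1.35], [0, 2.5], [-1.52, 4.66], [0.17, 1.96], [-2.89, 2.89]. Speed limits (rad/s): [2.39, 2.39, 3.14, 3.14, 3.14, 3.14, 3.14].

## Interface

Orientations are given as a unit quaternion [w, x, y, z].
In Python, from workcell import manip, read_camera, calibration, ticket gives the robot as it stands.
- The arm moves only by the shell command python3 -m handwheel 'ROWS' [OPENING]. ROWS is JSON, one flat list of numbers, 4 for each row, row after row: the shift along the tool's x, y, z normalised to -1 to 1, where 1 is 0.02 m, then the turn about the tool's z normalised to -1 to 1, where 1 is 0.15 rad. In form: [x, y, z, turn, x, y, z, turn, ...]. A call has exactly 10 rows; each row shifts and turns the commanded pose from where the row before left it, along the tool's axes as they then stand; what a row does not reach is not made up. A row lasts 1/10 s, in which the tool goes at most 50 mm and 8.59 degrees, less where a joint would pass 70% of its speed; a pose out of reach is approached as far as the arm can. A call with a number of a shift or a turn outside -1 to 1 is refused whole. A call with a gripper value outside its range is refused whole. OPENING is the opening, from 0 (shut) to 1 (fully open), set as the call begins (- or left out, the last holds). The fingers move at their own pace and stop on an object; the grip force is fixed at half the most. Time passes only in rows, so rows that do not move let the fingers close, or fill a call up. It gives the time, the measured TCP pose, the force, the opening and the grip force at its end, in the units of the state.
- manip.state(): the state, without advancing time (a new reading comes with each control period).
- read_camera(name): name is "side" or "top" or "wrist"; returns (picture, depth): 420x560x3 uint8, red, green, blue; 420x560 float32, mm along the optical axis (not along the pixel's ray), 0 where there is no reading.
- calibration(name): a dict with "fx", "fy", "cx", "cy" (pixels), "k1" (the pictures are not rectified: a ray, as slopes to the right and down, at radius r is drawn at 1 + k1 r^2 times it, then the intrinsics apply), "R" (3x3) and "t" (3): a world point X has camera coordinates R X + t. Camera axes: x right, y down, z forward; pixel columns grow to the right and rows downward; lengths in mm; the calibration is good to about 2 mm. A picture is of the moment at which its call begins: read the wrist's pose just before it. calibration takes no time and is no camera call; for the wrist camera it gives the pose at the moment of the call.
- ticket.job_done(): hands the job in; it is judged then, once.
The state is a dict: "t": time; "qpos": joint angles; "qd": joint speeds; "joint_torque": joint torques, N m; "tcp_pos": TCP position; "ee_rot": TCP orientation; "contact_force": force on the tool from outside, world axes, zero at the start; "wrist_torque": the same for the moment, N m; "finger_gap": opening from 0.0 (shut) to 1.0 (fully open); "finger_force": force on a finger pad.
Only numpy, scipy, OpenCV 4.12 (cv2) and the standard library are available. Lean on these libraries where they do the work, as an engineer would, in place of code of your own. Each camera call takes 0.05 s, during which the arm holds its last target. There are 200 camera calls.

## Working session

There is one attempt and no reset: what is moved stays moved. The work goes in short steps, Python scripts to look and compute and a shell command to move; the robot and the scene stay as the last step left them, time stands still between calls to the robot, and variables do not carry over. Pictures are saved under pics/ and viewed, at most 14 in all, crops included, and the job is handed in when it is done.

```bash
ls; mkdir -p pics
cat > h.py <<'E'
import numpy as np, cv2
from workcell import manip, read_camera, calibration, ticket
def shot(n):
    c=calibration(n); im,d=read_camera(n); return c,im,d
def world(c,d):
    h,w=d.shape; u,v=np.meshgrid(np.arange(w),np.arange(h))
    K=np.array([[c['fx'],0,c['cx']],[0,c['fy'],c['cy']],[0,0,1.]])
    p=cv2.undistortPoints(np.stack([u,v],-1).reshape(-1,1,2).astype(np.float64),K,np.array([c['k1'],0,0,0.])).reshape(h,w,2)
    X=np.dstack([p[...,0]*d,p[...,1]*d,d]).astype(float)
    W=(X-np.array(c['t']))@np.array(c['R'])
    W[d<=0]=np.nan
    return W
def save(n,im): cv2.imwrite('pics/'+n,cv2.cvtColor(im,cv2.COLOR_RGB2BGR))
E
python3 - <<'E'
from h import *
s=manip.state();print({k:np.round(v,3).tolist() for k,v in s.items()})
for n in ['top','side']:
    c,im,d=shot(n); save(n+'0.png',im); np.savez(n+'0.npz',im=im,W=world(c,d),d=d)
    print(n,np.round(-np.array(c['R']).T@c['t']),np.round(c['R'],2).tolist(),c['fx'],c['k1'])
E
```

```text
pics
{'t': 0.0, 'qpos': [-1.158, 0.508, -0.238, 1.501, 0.126, 1.149, -0.155], 'qd': [0.0, -0.0, 0.0, -0.002, -0.0, -0.001, 0.0], 'joint_torque': [0.001, -62.06, -2.187, -24.965, 0.013, 0.012, -0.0], 'tcp_pos': [189.272, 595.136, 230.436], 'ee_rot': [-0.0, 0.153, 0.988, -0.001], 'contact_force': [0.793, -0.805, 0.09], 'wrist_torque': [-0.024, 0.033, 0.019], 'finger_force': 0.0, 'finger_gap': 1.001}
top [ 372.  -83. 1013.] [[0.03, -1.0, -0.0], [-0.98, -0.03, -0.18], [0.18, 0.01, -0.98]] 419.1875339225333 -0.05575933267525671
side [ -122. -1201.   895.] [[0.87, -0.49, 0.02], [-0.24, -0.47, -0.85], [0.43, 0.74, -0.52]] 515.0470461794732 -0.09430932013516966
```

View pics/top0.png

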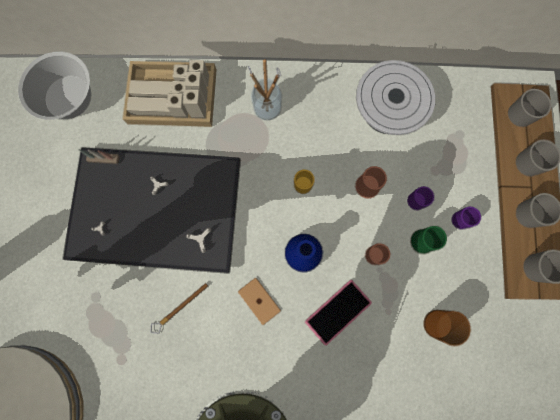

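View pics/side0.png

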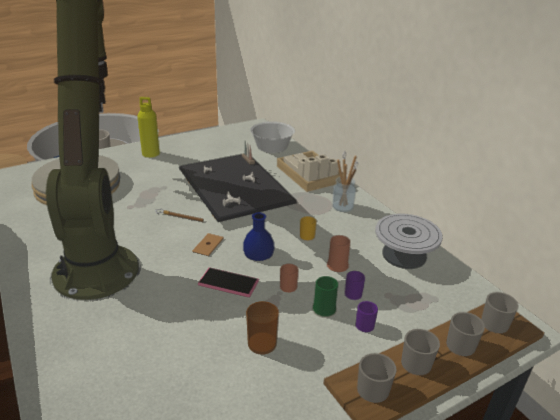

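The top view (up is +x, left is +y) shows the shelf at the left with three stilts: (202,238) looks largest, (158,185) medium and (100,228) small. The glazed pots are the blue vase (304,253), green tumbler (429,239) and yellow cup (304,181). The terracotta pair (371,181) and (377,254) and the purple cups (421,198) and (466,217) are to be left alone.

```bash
cat > m.py <<'E'
from h import *
from scipy.optimize import least_squares
z=np.load('top0.npz');W=z['W'];im=z['im']
def circ(P):
    r=least_squares(lambda q:np.hypot(P[:,0]-q[0],P[:,1]-q[1])-q[2],[*P.mean(0)[:2],20],loss='soft_l1');return r.x
for n,(u,v),h,r in [('vase',(304,253),126,60),('green',(429,239),86,50),('yellow',(304,181),60,40),('bt',(371,181),86,50),('bc',(377,254),60,40),('p1',(421,198),60,40),('p2',(466,217),60,40)]:
    c=W[v-25:v+26,u-25:u+26].reshape(-1,3); top=c[np.abs(c[:,2]-h)<6]
    q=circ(top); print(n,len(top),'rim circle',np.round(q,1),'zmax',np.round(np.nanmax(c[:,2]),1))
for n,(u,v) in [('L',(202,238)),('M',(158,185)),('S',(100,228))]:
    c=W[v-22:v+23,u-22:u+23].reshape(-1,3); print(n,'shelf z',np.round(np.nanmedian(c[:,2]),1)); c=c[(c[:,2]>40)&(c[:,2]<75)]
    print(len(c),'mean',np.round(c.mean(0),1),'min',np.round(c.min(0),1),'max',np.round(c.max(0),1))
    np.set_printoptions(suppress=True)
E
python3 m.py
python3 - <<'E'
from h import *
im=np.load('top0.npz')['im']
a=cv2.resize(im[150:275,70:235],None,fx=4,fy=4,interpolation=cv2.INTER_CUBIC)
save('crop1.png',a)
b=cv2.resize(im[160:275,275:475],None,fx=4,fy=4,interpolation=cv2.INTER_CUBIC)
save('crop2.png',b)
E
```

```text
vase 290 rim circle [ 441.6 -127.8   14.3] zmax 128.8
green 152 rim circle [ 477.2 -416.5   25.5] zmax 90.3
yellow 111 rim circle [ 609.9 -123.9   22.3] zmax 62.9
bt 142 rim circle [ 612.  -282.3   26. ] zmax 88.3
bc 120 rim circle [ 440.9 -297.9   22.4] zmax 62.2
p1 119 rim circle [ 577.9 -404.9   22.6] zmax 61.9
p2 130 rim circle [ 532.4 -512.9   22.1] zmax 87.3
L shelf z 33.2
186 mean [464.  112.8  50.6] min [433.7  91.   41.3] max [490.  146.3  60.3]
M shelf z 33.1
114 mean [589.1 224.9  47.1] min [567.3 200.9  41.6] max [608.5 242.2  54.8]
S shelf z 33.1
76 mean [480.6 353.8  44.4] min [465.8 342.1  40.1] max [496.2 370.9  49.4]
```

View pics/crop1.png

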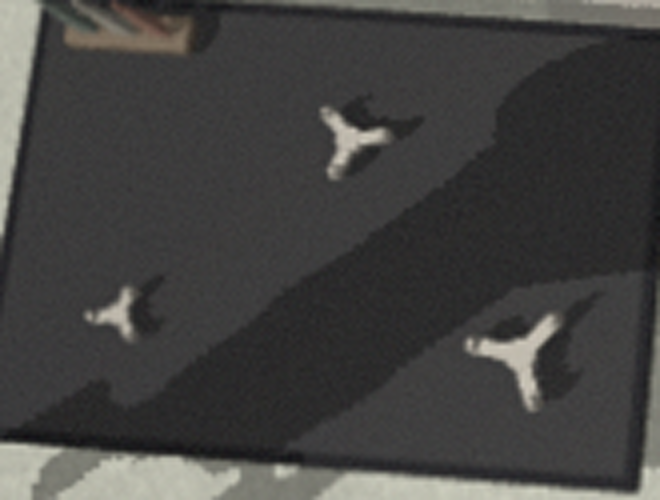

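View pics/crop2.png

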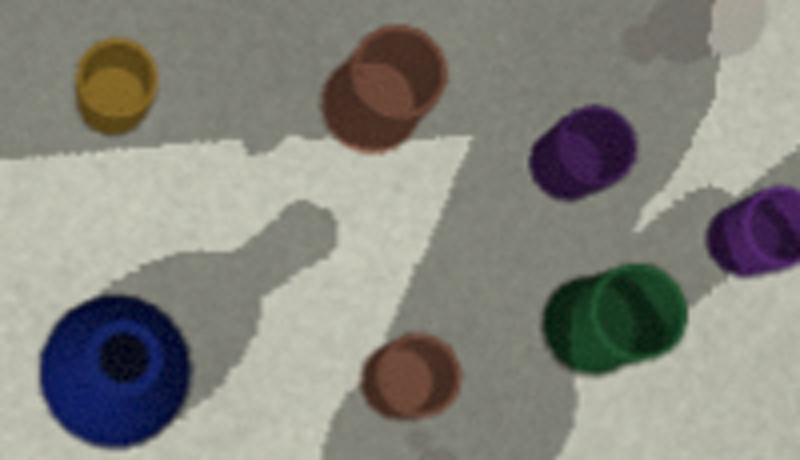

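The crops show each stilt as a clean Y: medium at (350,140), small at (115,315), large at (515,355). The blue vase at (115,370), green tumbler at (615,320) and yellow cup at (115,88) are each the only one of their colour. The purple and pink ones are excluded by colour. I'm moving off now and will look at the stilts from close by on the way.

```bash
python3 -m handwheel '[-1,-1,-0.5,-1, -1,-1,-0.5,-1, -1,-1,-0.5,0, -1,-1,-0.5,0, -1,-1,-0.5,0, -1,-1,-0.5,0, -1,-1,-0.5,0, -1,-1,-0.5,0, -1,-1,-0.5,0, -1,-1,-0.5,0]' 1
python3 - <<'E'
from h import *
c,im,d=shot('wrist'); save('w1.png',im); np.savez('w1.npz',im=im,W=world(c,d),d=d)
print(np.round(-np.array(c['R']).T@c['t']),np.round(c['R'],2).tolist())
E
```

```text
t: 1.1
tcp_pos: [378.3, 385.2, 331.4]
ee_rot: [-0.0, 0.004, 1.0, -0.0]
contact_force: [0.5, 0.5, 0.6]
finger_gap: 1.006
finger_force: 0.0
[297. 387. 475.] [[0.01, 1.0, -0.0], [0.95, -0.01, 0.32], [0.32, -0.0, -0.95]]
```

View pics/w1.png

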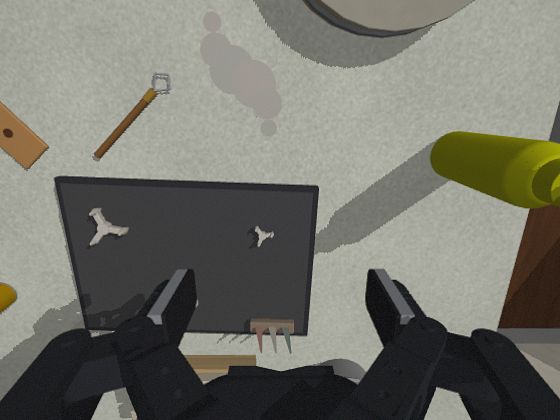

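The wrist view shows the large stilt at (105,227) and the small one at (262,236), with the medium one hidden behind the left finger. I'll fit the stilt centres with a three-arm template.

```bash
cat > st.py <<'E'
from h import *
from scipy.optimize import least_squares
def stilt(W,guess,R,H):
    P=W.reshape(-1,3); P=P[np.hypot(P[:,0]-guess[0],P[:,1]-guess[1])<R+12]; P=P[(P[:,2]>34+H*.3)&(P[:,2]<34+H+4)]
    if len(P)<25: return None
    def f(q):
        d=[]
        for k in range(3):
            a=q[2]+k*2*np.pi/3; e=np.array([np.cos(a),np.sin(a)]); r=P[:,:2]-q[:2]; s=np.clip(r@e,0,R)
            d.append(np.hypot(*(r-s[:,None]*e).T))
        return np.min(d,0)
    # add centring: the extreme reach along each arm should equal across arms
    best=min((least_squares(f,[*guess,a],loss='soft_l1') for a in np.linspace(0,2,8)),key=lambda r:r.cost)
    return np.round(best.x[:2],1),round(best.x[2],2),len(P),round(np.sqrt(2*best.cost/len(P)),2)
G={'L':((464,113),28,26),'M':((589,225),21,21),'S':((480,354),15,16)}
def allst(f):
    W=np.load(f)['W']
    for n,(g,R,H) in G.items(): print(f,n,stilt(W,g,R,H))
if __name__=='__main__':
    import sys
    for f in sys.argv[1:]: allst(f)
E
python3 st.py top0.npz w1.npz
python3 -m handwheel '[-0.5,-1,0,0, -0.5,-1,0,0, -0.5,-1,0,0, -0.5,-1,0,0, -0.5,-1,0,0, -0.5,-1,0,0, 0,-1,0,0, 0,-1,0,0, 0,-1,0,0, 0,-1,0,0]'
python3 - <<'E'
from h import *
c,im,d=shot('wrist'); save('w2.png',im); np.savez('w2.npz',im=im,W=world(c,d),d=d)
E
python3 st.py w2.npz
```

```text
top0.npz L (array([464.2, 112.7]), np.float64(-0.72), 185, np.float64(2.0))
top0.npz M (array([589.1, 225. ]), np.float64(7.0), 114, np.float64(1.76))
top0.npz S (array([480.8, 353.5]), np.float64(1.69), 80, np.float64(1.73))
w1.npz L (array([463.6, 116.3]), np.float64(1.38), 518, np.float64(1.93))
w1.npz M None
w1.npz S (array([480.8, 355.6]), np.float64(-0.4), 152, np.float64(1.5))
t: 2.15
tcp_pos: [435.8, 185.1, 330.9]
ee_rot: [-0.0, 0.004, 1.0, -0.0]
contact_force: [0.3, -0.4, 0.5]
finger_gap: 1.001
finger_force: 0.0
w2.npz L (array([463.9, 114.8]), np.float64(1.37), 457, np.float64(1.95))
w2.npz M (array([588.5, 224.1]), np.float64(2.81), 253, np.float64(1.75))
w2.npz S (array([481.6, 353.6]), np.float64(1.69), 181, np.float64(1.54))
```

```bash
python3 -m handwheel '[0,-1,0.5,0, 0,-1,0.5,0, 0,-1,0.5,0, 0,-1,0.5,0, 0,-1,0.5,0, 0,-1,0.5,0, 0,-1,0.5,0, 0,-1,0.5,0, 0,-1,0.5,0, 0,-1,0.5,0]'
cat > pot.py <<'E'
from h import *
import sys
from m import circ
# usage: name guessx guessy h : rim circle from wrist
def pot(W,g,h,R=45,tol=5):
    P=W.reshape(-1,3);P=P[(np.hypot(P[:,0]-g[0],P[:,1]-g[1])<R)&(np.abs(P[:,2]-h)<tol)]
    return len(P),np.round(circ(P),1) if len(P)>20 else None
E
sed -i 's/^for n/if __name__=="__main__":\n  pass\nfor n/' m.py
python3 - <<'E'
s=open('m.py').read().split('if __name__')[0]; open('m.py','w').write(s)
from pot import *
c,im,d=shot('wrist'); save('w3.png',im); W=world(c,d); np.savez('w3.npz',im=im,W=W,d=d)
print('vase lip',pot(W,(442,-128),126),'yellow',pot(W,(610,-124),60))
P=W.reshape(-1,3); b=P[(np.hypot(P[:,0]-442,P[:,1]+128)<70)]
for a,e in [(84,118),(30,60),(10,25)]:
    q=b[(b[:,2]>a)&(b[:,2]<e)]; print(a,len(q),np.round(circ(q),1) if len(q)>20 else '')
E
```

```text
t: 3.2
tcp_pos: [434.3, -14.7, 230.7]
ee_rot: [-0.0, 0.004, 1.0, -0.0]
contact_force: [0.0, -0.1, -0.3]
finger_gap: 1.002
finger_force: 0.0
vase lip (1567, array([ 442.1, -127.2,   14.3])) yellow (329, array([ 611. , -122.8,   22. ]))
84 559 [ 442.5 -127.6   17.1]
30 1539 [ 441.5 -126.7   39.4]
10 155 [ 442.3 -127.6   45. ]
```

View pics/w3.png

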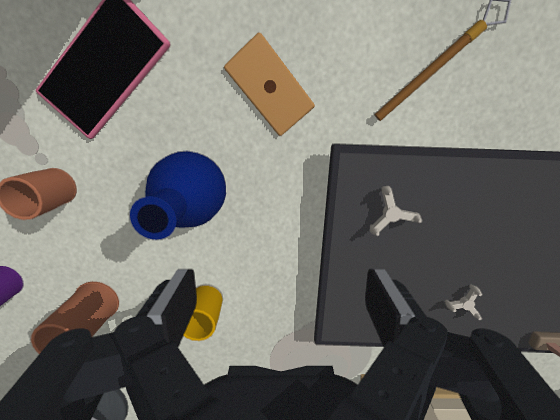

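The wrist view shows the vase lip at (155,217), and the yellow cup, pink pots and stilts are all undisturbed. The vase axis is at (442,-127).

```bash
python3 -m handwheel '[-0.07,-0.94,0.4,0, -0.07,-0.94,0.4,0, -0.07,-0.94,0.4,0, -0.07,-0.94,0.4,0, -0.07,-0.94,0.4,0, -0.07,-0.94,0.4,0, 0,0,0.7,0, 0,0,0.8,0, 0,0,0.8,0, 0,0,0.7,0]'
```

```text
t: 4.25
tcp_pos: [442.0, -126.5, 122.4]
ee_rot: [-0.0, 0.004, 1.0, 0.0]
contact_force: [0.3, 0.7, 0.0]
finger_gap: 1.002
finger_force: 0.0
```

```bash
python3 -m handwheel '[0,0,0.7,0, 0,-0.04,0.7,0, 0,0,0.5,0, 0,0,0.15,0, 0,0,0,0, 0,0,0,0, 0,0,0,0, 0,0,0,0, 0,0,0,0, 0,0,0,0]' 0.7
python3 -m handwheel '[0,0,0,0, 0,0,0,0, 0,0,0,0, 0,0,0,0, 0,0,0,0, 0,0,0,0, 0,0,0,0, 0,0,0,0, 0,0,0,0, 0,0,0,0]' 0
```

```text
t: 5.25
tcp_pos: [442.2, -127.8, 82.5]
ee_rot: [0.0, 0.004, 1.0, -0.0]
contact_force: [0.3, -0.8, -0.3]
finger_gap: 0.7
finger_force: 0.0
t: 6.25
tcp_pos: [442.1, -127.9, 82.6]
ee_rot: [0.0, 0.004, 1.0, -0.0]
contact_force: [-0.8, 0.2, 5.3]
finger_gap: 0.407
finger_force: 56.6
```

```bash
python3 -m handwheel '[0,0,-0.3,0, 0,0,-0.8,0, 0,0,-1,0, 0,0,-1,0, 0,0.3,-1,0, 0,0.6,-0.6,0, 0,1,-0.2,0, -0.1,1,0,0, -0.1,1,0,0, -0.1,1,0,0]'
python3 -m handwheel '[-0.1,1,0,0, -0.1,1,0,0, -0.1,1,0,0, -0.1,1,0,0, -0.1,1,0,0, -0.1,1,0,0, -0.1,0.7,0,0, 0,0.4,0,0, 0,0.1,0,0, 0,0,0,0]'
python3 - <<'E'
from h import *
c,im,d=shot('wrist'); save('w4.png',im); W=world(c,d); np.savez('w4.npz',im=im,W=W,d=d)
c,im2,d=shot('side'); save('s4.png',im2[130:270,150:330].repeat(3,0).repeat(3,1))
s=manip.state();print(s['t'],np.round(s['tcp_pos'],1))
E
python3 st.py w4.npz
```

```text
t: 7.25
tcp_pos: [448.4, -29.0, 180.4]
ee_rot: [-0.0, 0.004, 1.0, -0.0]
contact_force: [-0.4, -1.3, -2.7]
finger_gap: 0.406
finger_force: 58.2
t: 8.25
tcp_pos: [463.8, 113.5, 180.2]
ee_rot: [-0.0, 0.004, 1.0, -0.0]
contact_force: [0.2, -1.2, -2.5]
finger_gap: 0.406
finger_force: 58.2
8.35 [463.9 113.  180.3]
w4.npz L None
w4.npz M (array([588.8, 222.2]), np.float64(0.65), 305, np.float64(1.34))
w4.npz S (array([482.3, 353.5]), np.float64(-0.39), 516, np.float64(1.47))
```

View pics/w4.png

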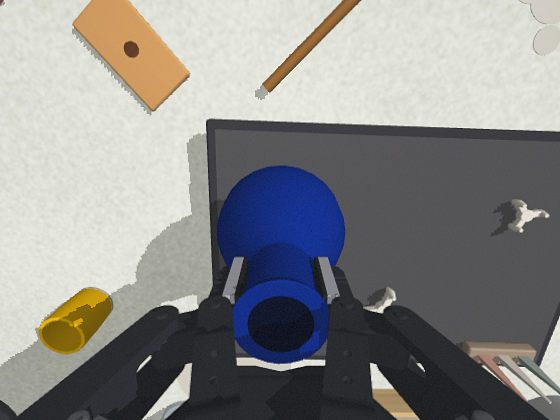

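The wrist view shows the vase upright in the fingers over the large stilt (hidden below it). I'm lowering it in two stages.

```bash
python3 -m handwheel '[0,0.07,0.4,0, 0,0,0.5,0, 0,0,0.4,0, 0,0,0.2,0, 0,0,0.1,0, 0,0,0.05,0, 0,0,0.02,0, 0,0,0,0, 0,0,0,0, 0,0,0,0]'
python3 -m handwheel '[0,0,0.03,0, 0,0,0.03,0, 0,0,0.03,0, 0,0,0.03,0, 0,0,0,0, 0,0,0,0, 0,0,0,0, 0,0,0,0, 0,0,0,0, 0,0,0,0]'
```

```text
t: 9.35
tcp_pos: [464.1, 115.5, 147.1]
ee_rot: [0.0, 0.004, 1.0, 0.0]
contact_force: [-0.3, 0.7, -2.9]
finger_gap: 0.407
finger_force: 58.2
t: 10.35
tcp_pos: [464.0, 115.5, 144.5]
ee_rot: [0.0, 0.004, 1.0, 0.0]
contact_force: [0.3, 0.1, -3.5]
finger_gap: 0.406
finger_force: 58.2
```

```bash
python3 -m handwheel '[0,-0.04,0.02,0, 0,0,0.02,0, 0,0,0.02,0, 0,0,0.02,0, 0,0,0.02,0, 0,0,0,0, 0,0,0,0, 0,0,0,0, 0,0,0,0, 0,0,0,0]'
```

```text
t: 11.35
tcp_pos: [464.1, 114.7, 142.6]
ee_rot: [0.0, 0.004, 1.0, 0.0]
contact_force: [-0.2, -0.3, 0.3]
finger_gap: 0.407
finger_force: 58.0
```

```bash
python3 -m handwheel '[0,0,0,0, 0,0,0,0, 0,0,0,0, 0,0,0,0, 0,0,0,0, 0,0,0,0, 0,0,-0.2,0, 0,0,-0.6,0, 0,0,-1,0, 0,0,-1,0]' 0.8
python3 - <<'E'
from pot import *
c,im,d=shot('wrist'); W=world(c,d); save('w5.png',im)
print('lip',pot(W,(464,114),186))
P=W.reshape(-1,3); b=P[(np.hypot(P[:,0]-464,P[:,1]-114)<70)]
for a,e in [(145,176),(90,120)]:
    q=b[(b[:,2]>a)&(b[:,2]<e)]; print(a,len(q),np.round(circ(q),1) if len(q)>20 else '')
E
```

```text
t: 12.35
tcp_pos: [463.8, 114.6, 199.2]
ee_rot: [-0.0, 0.004, 1.0, -0.0]
contact_force: [-0.4, -0.9, 0.3]
finger_gap: 0.8
finger_force: 0.0
lip (3417, array([464.1, 115.2,  14.3]))
145 715 [464.4 115.1  16.9]
90 2326 [463.3 115.   39.1]
```

The vase stands upright at (464,115), its lip 186 mm up as expected. Next is the green tumbler.

```bash
python3 -m handwheel '[0,0,-0.8,0, 0,-0.3,-0.5,0, 0,-1,0,0, 0,-1,0,0, 0,-1,0,0, 0,-1,0,0, 0,-1,0,0, 0,-1,0,0, 0,-1,0,0, 0,-1,0,0]' 1
python3 -m handwheel '[-0.1,-1,0,0, -0.1,-1,0,0, -0.1,-1,0,0, -0.1,-1,0,0, -0.1,-1,0,0, -0.1,-1,0,0, -0.1,-1,0,0, -0.1,-1,0,0, 0,-1,0,0, 0,-1,0,0]'
python3 - <<'E'
from pot import *
c,im,d=shot('wrist'); W=world(c,d); save('w6.png',im)
print('green',pot(W,(477,-416),86)); print('p1',pot(W,(578,-405),60),'p2',pot(W,(532,-513),60), 'y',pot(W,(610,-124),60))
s=manip.state();print(s['t'],np.round(s['tcp_pos'],1),np.round(s['qpos'],2))
E
```

```text
t: 13.4
tcp_pos: [462.5, -52.6, 224.6]
ee_rot: [0.0, 0.004, 1.0, -0.0]
contact_force: [0.4, 0.4, -0.1]
finger_gap: 0.997
finger_force: 0.0
t: 14.4
tcp_pos: [476.7, -252.7, 224.5]
ee_rot: [-0.0, 0.004, 1.0, -0.0]
contact_force: [-0.2, -0.2, 0.5]
finger_gap: 1.002
finger_force: 0.0
green (968, array([ 478.4, -416.5,   25.9]))
p1 (489, array([ 578.7, -404.6,   22.2])) p2 (755, array([ 533.8, -513.2,   22.5])) y (1, None)
14.45 [ 476.1 -256.7  224.5] [ 0.39  0.38  0.09  1.74 -0.03  1.03  2.04]
```

View pics/w6.png

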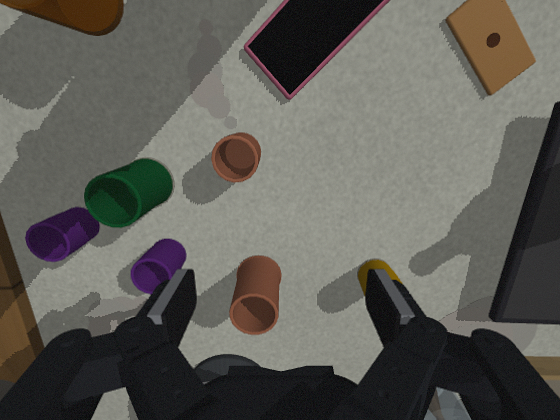

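The wrist view shows the green tumbler at (120,195), purple cups at (62,235) and (158,266), the pink cup at (236,157) and the pink tumbler at (255,295). Only the green one fits.

```bash
python3 -m handwheel '[-0.02,-1,0,0, -0.02,-1,0.1,0, -0.02,-1,0.4,0, -0.02,-1,0.4,0, -0.02,-1,0.4,0, -0.02,-1,0.4,0, -0.02,-1,0.4,0, -0.02,-1,0.4,0, 0,0,0.6,0, 0,0,0.8,0]'
python3 -m handwheel '[0,0,0.8,0, 0,0,1,0, 0,0,1,0, 0,0,1,0, 0,0,0.6,0, 0,0,0.4,0, 0,0,0.1,0, 0,0,0,0, 0,0,0,0, 0,0,0,0]'
```

```text
t: 15.45
tcp_pos: [479.1, -412.4, 145.8]
ee_rot: [0.0, 0.004, 1.0, -0.0]
contact_force: [0.3, -0.5, 0.3]
finger_gap: 1.005
finger_force: 0.0
t: 16.45
tcp_pos: [479.5, -411.8, 49.3]
ee_rot: [0.001, 0.004, 1.0, -0.0]
contact_force: [0.7, 0.3, 0.3]
finger_gap: 0.997
finger_force: 0.0
```

```bash
python3 -m handwheel '[0.05,-0.23,0.1,0, 0,0,0.1,0, 0,0,0,0, 0,0,0,0, 0,0,0,0, 0,0,0,0, 0,0,0,0, 0,0,0,0, 0,0,0,0, 0,0,0,0]'
python3 -m handwheel '[0,0,0,0, 0,0,0,0, 0,0,0,0, 0,0,0,0, 0,0,0,0, 0,0,0,0, 0,0,0,0, 0,0,0,0, 0,0,0,0, 0,0,0,0]' 0
```

```text
t: 17.45
tcp_pos: [478.1, -416.0, 44.5]
ee_rot: [-0.0, 0.004, 1.0, 0.0]
contact_force: [0.5, -1.1, -0.9]
finger_gap: 0.997
finger_force: 0.0
t: 18.45
tcp_pos: [478.3, -416.5, 45.1]
ee_rot: [0.0, 0.004, 1.0, -0.0]
contact_force: [-0.3, -0.6, 5.5]
finger_gap: 0.653
finger_force: 64.1
```

```bash
python3 -m handwheel '[0,0,-0.4,0, 0,0,-1,0, 0,0,-1,0, 0,0,-1,0, 0,0,-1,0, 0,0.3,-1,0, 0,0.6,-0.6,0, 0,1,0,0, 0,1,0,0, 0,1,0,0]'
python3 -m handwheel '[-0.3,1,0,0, -0.3,1,0,0, -0.3,1,0,0, -0.3,1,0,0, -0.3,1,0,0, -0.3,1,0,0, -0.3,1,0,0, -0.3,1,0,0, -0.3,1,0,0, -0.3,1,0,0]'
python3 -m handwheel '[-0.3,1,0,0, -0.3,1,0,0, -0.3,1,0,0, -0.3,1,0,0, -0.3,1,0,0, -0.3,1,0,0, -0.3,1,0,0, -0.2,1,0,0, 0,1,0,0, 0,1,0,0]'
python3 -m handwheel '[0,1,0,0, 0,1,0,0, 0,1,0,0, 0,1,0,0, 0,1,0,0, 0,1,0,0, 0,1,0,0, 0,0.7,0,0, 0,0.3,0,0, 0,0.1,0,0]'
python3 - <<'E'
from pot import *
c,im,d=shot('wrist'); W=world(c,d); save('w7.png',im)
s=manip.state();p=s['tcp_pos'];print(s['t'],np.round(p,1)); print(pot(W,p[:2],p[2]-45+86))
E
```

```text
t: 19.45
tcp_pos: [478.3, -336.1, 164.2]
ee_rot: [-0.0, 0.004, 1.0, 0.001]
contact_force: [1.0, 0.4, -1.1]
finger_gap: 0.653
finger_force: 63.8
t: 20.45
tcp_pos: [539.7, -136.7, 164.2]
ee_rot: [-0.001, 0.004, 1.0, 0.0]
contact_force: [-0.4, -0.0, -2.1]
finger_gap: 0.652
finger_force: 63.8
t: 21.45
tcp_pos: [586.8, 62.7, 164.0]
ee_rot: [-0.001, 0.004, 1.0, 0.0]
contact_force: [0.4, -0.3, -3.0]
finger_gap: 0.648
finger_force: 63.8
t: 22.45
tcp_pos: [588.6, 223.6, 164.2]
ee_rot: [-0.0, 0.003, 1.0, -0.0]
contact_force: [-1.0, -0.4, -1.5]
finger_gap: 0.65
finger_force: 63.8
22.5 [588.8 223.1 164.3]
(5993, array([588.3, 224.1,  26. ]))
```

View pics/w7.png

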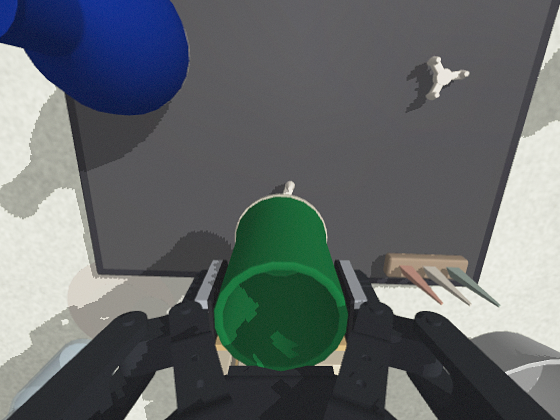

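The wrist view shows the green tumbler upright at (281,310) over the medium stilt, one arm of which pokes out at (290,188). The vase is standing well on its stilt. I'm lowering.

```bash
python3 -m handwheel '[0,0,0.4,0, 0,0,0.7,0, 0,0,0.8,0, 0,0,0.6,0, 0,0,0.3,0, 0,0,0.15,0, 0,0,0.05,0, 0,0,0.02,0, 0,0,0,0, 0,0,0,0]'
```

```text
t: 23.5
tcp_pos: [589.3, 223.2, 104.6]
ee_rot: [0.0, 0.004, 1.0, 0.0]
contact_force: [0.2, -0.3, -0.7]
finger_gap: 0.65
finger_force: 63.8
```

```bash
python3 -m handwheel '[0,0,0.02,0, 0,0,0.02,0, 0,0,0.02,0, 0,0,0.02,0, 0,0,0.02,0, 0,0,0,0, 0,0,0,0, 0,0,0,0, 0,0,0,0, 0,0,0,0]'
```

```text
t: 24.5
tcp_pos: [589.1, 223.1, 102.1]
ee_rot: [-0.0, 0.004, 1.0, -0.0]
contact_force: [0.6, -0.1, -2.5]
finger_gap: 0.648
finger_force: 63.8
```

```bash
python3 -m handwheel '[0,0.05,0.02,0, 0,0,0.02,0, 0,0,0.02,0, 0,0,0.02,0, 0,0,0.02,0, 0,0,0,0, 0,0,0,0, 0,0,0,0, 0,0,0,0, 0,0,0,0]'
```

```text
t: 25.5
tcp_pos: [589.1, 224.1, 100.1]
ee_rot: [0.0, 0.004, 1.0, 0.0]
contact_force: [0.3, 0.3, -1.0]
finger_gap: 0.648
finger_force: 63.9
```

```bash
python3 -m handwheel '[0,0,0.02,0, 0,0,0.02,0, 0,0,0,0, 0,0,0,0, 0,0,0,0, 0,0,0,0, 0,0,0,0, 0,0,0,0, 0,0,0,0, 0,0,0,0]'
python3 -c "
from h import *
print(manip.state()['contact_force'])"
```

```text
t: 26.5
tcp_pos: [589.3, 224.1, 99.8]
ee_rot: [0.0, 0.004, 1.0, 0.0]
contact_force: [-1.0, -1.0, 5.8]
finger_gap: 0.653
finger_force: 64.4
[-0.9744813  -1.01053997  5.84852024]
```

```bash
python3 -m handwheel '[0,0,0,0, 0,0,0,0, 0,0,0,0, 0,0,0,0, 0,0,0,0, 0,0,0,0, 0,0,-0.2,0, 0,0,-0.6,0, 0,0,-1,0, 0,0,-1,0]' 1
python3 - <<'E'
from pot import *
c,im,d=shot('wrist'); W=world(c,d); save('w8.png',im)
print('green',pot(W,(589,224),141)); 
P=W.reshape(-1,3);P=P[np.hypot(P[:,0]-589,P[:,1]-224)<35]; r=P[P[:,2]>137]; A=np.c_[r[:,:2]-[589,224],np.ones(len(r))]; print('rim plane',np.round(np.linalg.lstsq(A,r[:,2],rcond=None)[0],3))
E
python3 -m handwheel '[0,0,-1,0, 0,0,-1,0, 0,-0.5,-1,0, 0,-1,-0.3,0, 0,-1,0,0, 0,-1,0,0, 0,-1,0,0, 0,-1,0,0, 0,-1,0,0, 0,-1,0,0]'
```

```text
t: 27.5
tcp_pos: [589.1, 224.1, 156.7]
ee_rot: [0.0, 0.004, 1.0, 0.0]
contact_force: [-0.1, 0.6, 0.9]
finger_gap: 1.0
finger_force: 0.0
green (2235, array([589.2, 224.6,  25.6]))
rim plane [-2.13100e+00  1.50000e-02  2.05722e+02]
t: 28.55
tcp_pos: [588.0, 73.3, 222.2]
ee_rot: [0.001, 0.004, 1.0, 0.0]
contact_force: [0.4, -0.1, 0.4]
finger_gap: 1.002
finger_force: 0.0
```

The green tumbler is centred at (589,225) with its rim at the right height. Next is the yellow cup.

```bash
python3 -m handwheel '[-0.2,-1,0,0, -0.2,-1,0,0, -0.2,-1,0,0, -0.2,-1,0.3,0, -0.2,-1,0.6,0, -0.2,-1,0.6,0, 0,-1,0.6,0, 0,-1,0.6,0, 0,-1,0.6,0, 0,-0.6,0.6,0]'
python3 - <<'E'
from pot import *
c,im,d=shot('wrist'); W=world(c,d); save('w9.png',im)
print('y',pot(W,(611,-123),60)); s=manip.state();print(np.round(s['tcp_pos'],1))
E
```

```text
t: 29.55
tcp_pos: [610.5, -120.2, 143.6]
ee_rot: [0.001, 0.005, 1.0, -0.001]
contact_force: [-0.1, -0.2, 1.1]
finger_gap: 0.999
finger_force: 0.0
y (990, array([ 610.8, -123.7,   22.1]))
[ 609.2 -122.   141.4]
```

View pics/w9.png

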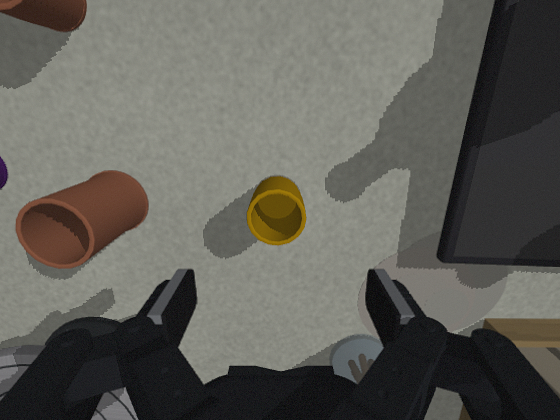

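The yellow cup is at (277,217), centred between the open fingers. I'm going down.

```bash
python3 -m handwheel '[-0.06,-0.06,0.8,0, 0,0,1,0, 0,0,1,0, 0,0,1,0, 0,0,1,0, 0,0,0.6,0, 0,0,0.3,0, 0,0,0.1,0, 0,0,0,0, 0,0,0,0]'
python3 -m handwheel '[0,0,0,0, 0,0,0,0, 0,0,0,0, 0,0,0,0, 0,0,0,0, 0,0,0,0, 0,0,0,0, 0,0,0,0, 0,0,0,0, 0,0,0,0]' 0
```

```text
t: 30.6
tcp_pos: [612.1, -119.4, 28.2]
ee_rot: [0.001, 0.004, 1.0, -0.0]
contact_force: [-0.2, -0.3, 0.6]
finger_gap: 0.999
finger_force: 0.0
t: 31.6
tcp_pos: [612.1, -119.5, 28.1]
ee_rot: [0.001, 0.004, 1.0, -0.0]
contact_force: [-0.6, -0.2, 5.6]
finger_gap: 0.549
finger_force: 62.1
```

```bash
python3 -m handwheel '[0,0,-0.4,0, 0,0,-1,0, 0,0,-1,0, 0,0,-1,0, 0,0,-1,0, 0,0,-1,0, 0,0,-1,0, 0,0.3,-1,0, 0,0.7,-1,0, 0,1,-1,0]'
python3 -m handwheel '[0.3,1,-0.4,0, 0.3,1,0,0, 0.3,1,0,0, 0.3,1,0,0, 0.3,1,0,0, 0.3,1,0,0, 0.3,1,0,0, 0.3,1,0,0, 0.3,1,0,0, 0.3,1,0,0]'
python3 -m handwheel '[0.4,1,0,0, 0.4,1,0,0, 0.4,1,0,0, 0.4,1,0,0, 0.4,1,0,0, 0.4,1,0,0, 0.4,1,0,0, 0.4,1,0,0, 0.4,1,0,0, 0.1,0.7,0,0]'
```

```text
t: 32.6
tcp_pos: [611.3, -80.2, 216.3]
ee_rot: [-0.0, 0.005, 1.0, -0.0]
contact_force: [1.1, -0.2, -2.2]
finger_gap: 0.547
finger_force: 61.7
t: 33.6
tcp_pos: [552.8, 121.9, 223.5]
ee_rot: [-0.0, 0.004, 1.0, -0.0]
contact_force: [-0.2, -0.4, -1.0]
finger_gap: 0.55
finger_force: 61.6
t: 34.6
tcp_pos: [479.6, 317.4, 223.5]
ee_rot: [-0.0, 0.003, 1.0, 0.0]
contact_force: [-0.1, -1.1, 0.0]
finger_gap: 0.55
finger_force: 61.6
```

```bash
python3 -m handwheel '[-0.1,0.8,0,0, 0,0.6,0,0, 0,0.3,0.3,0, 0,0.1,0.6,0, 0,0,1,0, 0,0,1,0, 0,0,1,0, 0,0,0.5,0, 0,0,0.2,0, 0,0,0,0]'
python3 - <<'E'
from pot import *
c,im,d=shot('wrist'); W=world(c,d); save('w10.png',im); np.savez('w10.npz',W=W)
s=manip.state();p=s['tcp_pos'];print(np.round(p,1)); print(pot(W,p[:2],p[2]-28+60,R=32)); print(pot(W,p[:2],p[2]-28+60,R=32,tol=3));
E
python3 st.py w10.npz
```

```text
t: 35.6
tcp_pos: [483.3, 351.3, 130.9]
ee_rot: [-0.0, 0.004, 1.0, -0.0]
contact_force: [-0.0, 0.1, -1.1]
finger_gap: 0.554
finger_force: 61.6
[483.6 351.6 131.6]
(4189, array([482. , 351.8,  22.5]))
(3430, array([482.3, 351.8,  22.4]))
w10.npz L (array([470.4, 146.9]), np.float64(-8.67), 61, np.float64(0.6))
w10.npz M (array([559.1, 226.3]), np.float64(34.27), 120, np.float64(1.67))
w10.npz S (array([480.6, 355.7]), np.float64(1.69), 282, np.float64(1.32))
```

View pics/w10.png

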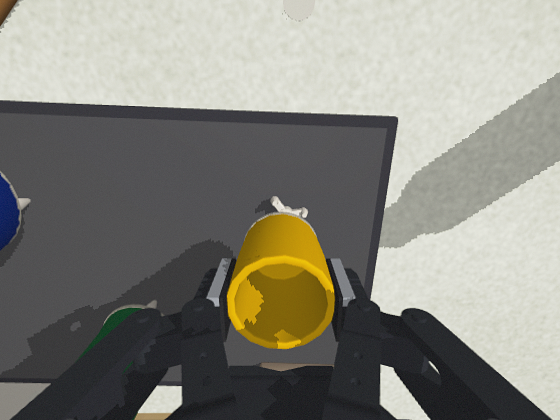

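The wrist view shows the cup upright at (282,300), with the small stilt's arms just visible beyond it at (275,200) and (303,210). I'll correct by about 2 mm in y and lower.

```bash
python3 -m handwheel '[0.05,0.12,0.4,0, 0,0,0.7,0, 0,0,0.7,0, 0,0,0.4,0, 0,0,0.2,0, 0,0,0.05,0, 0,0,0.02,0, 0,0,0,0, 0,0,0,0, 0,0,0,0]'
```

```text
t: 36.65
tcp_pos: [482.4, 354.2, 82.2]
ee_rot: [0.0, 0.004, 1.0, 0.0]
contact_force: [0.1, 0.0, -0.7]
finger_gap: 0.55
finger_force: 61.6
```

```bash
python3 -m handwheel '[0,0,0.03,0, 0,0,0.03,0, 0,0,0.03,0, 0,0,0.03,0, 0,0,0.02,0, 0,0,0,0, 0,0,0,0, 0,0,0,0, 0,0,0,0, 0,0,0,0]'
```

```text
t: 37.65
tcp_pos: [482.2, 354.1, 79.1]
ee_rot: [-0.0, 0.004, 1.0, 0.0]
contact_force: [-0.2, -0.2, -0.4]
finger_gap: 0.551
finger_force: 61.6
```

```bash
python3 -m handwheel '[0,0,0.02,0, 0,0,0.02,0, 0,0,0.02,0, 0,0,0,0, 0,0,0,0, 0,0,0,0, 0,0,0,0, 0,0,0,0, 0,0,0,0, 0,0,0,0]'
```

```text
t: 38.65
tcp_pos: [482.3, 354.2, 78.0]
ee_rot: [0.0, 0.004, 1.0, 0.0]
contact_force: [-0.4, -1.0, 2.2]
finger_gap: 0.555
finger_force: 61.8
```

```bash
python3 -m handwheel '[0,0,0,0, 0,0,0,0, 0,0,0,0, 0,0,0,0, 0,0,0,0, 0,0,0,0, 0,0,-0.2,0, 0,0,-0.6,0, 0,0,-1,0, 0,0,-1,0]' 1
python3 -m handwheel '[0,0,-1,0, 0,0,-1,0, 0,0,-1,0, 0,0.5,-1,0, 0,1,-1,0, 0,1,-1,0, 0,1,-1,0, 0,1,-0.5,0, 0,1,0,0, 0,1,0,0]'
python3 - <<'E'
from pot import *
s=manip.state();print(s['t'],np.round(s['tcp_pos'],1))
from m import circ
for n in ['top','wrist']:
    c,im,d=shot(n); save('fin_'+n+'.png',im); W=world(c,d)
    for k,g,h in [('v',(464,115),186),('g',(589,224.5),141),('y',(481.5,354),110)]:
        P=W.reshape(-1,3);P=P[(np.hypot(P[:,0]-g[0],P[:,1]-g[1])<40)&(np.abs(P[:,2]-h)<5)]
        if len(P)<30: continue
        q=P[:,:2]-P[:,:2].mean(0); pl=np.linalg.lstsq(np.c_[q,np.ones(len(q))],P[:,2],rcond=None)[0]
        print(n,k,len(P),np.round(circ(P),1),'plane',np.round(pl,3))
c,im,d=shot('side'); a=im[130:270,150:350]
save('fin_side.png',cv2.resize(a,None,fx=4,fy=4,interpolation=cv2.INTER_CUBIC))
E
```

```text
t: 39.65
tcp_pos: [482.3, 354.1, 135.3]
ee_rot: [0.0, 0.004, 1.0, 0.0]
contact_force: [0.0, 1.1, 0.1]
finger_gap: 0.996
finger_force: 0.0
t: 40.65
tcp_pos: [483.3, 484.9, 285.8]
ee_rot: [0.001, 0.004, 1.0, 0.001]
contact_force: [-0.6, -0.4, 0.0]
finger_gap: 1.002
finger_force: 0.0
40.65 [483.3 484.9 285.8]
top v 328 [462.8 115.4  14.4] plane [ 2.00000e-03 -9.00000e-03  1.84567e+02]
top g 154 [589.3 224.2  25.4] plane [-1.00000e-03 -6.00000e-03  1.39428e+02]
top y 113 [480.5 353.8  22.5] plane [-1.50000e-02 -8.00000e-03  1.07978e+02]
wrist g 902 [589.5 226.   25.7] plane [-1.00000e-03 -2.00000e-03  1.40493e+02]
wrist y 605 [481.1 355.7  22.1] plane [-1.00000e-03 -0.00000e+00  1.10014e+02]
```

View pics/fin_side.png

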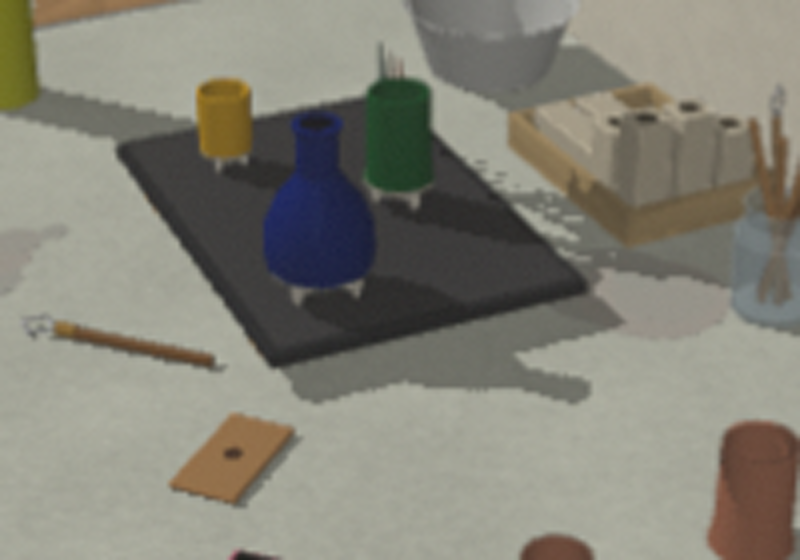

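View pics/fin_wrist.png

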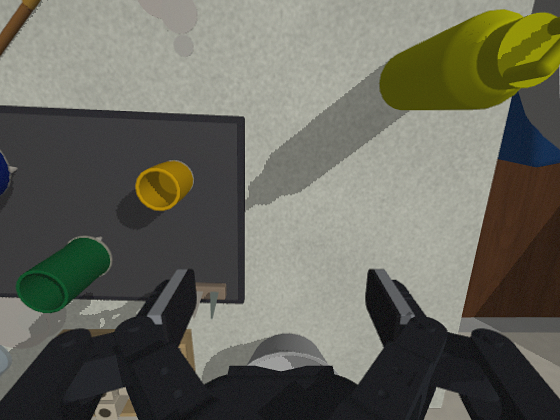

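The side view shows all three pots upright on their stilts: yellow at (225,120), blue at (318,210) and green at (398,135). The wrist view agrees, and the gripper is clear. The rims are level and centred over the stilts to within about 2 mm, so I'm handing in.

```bash
python3 -c "
from workcell import ticket
print(ticket.job_done())"
```

```text
the job is handed in; nothing more can be done
None
```

The job is handed in at about 41 s: the blue vase stands on the large stilt, the green tumbler on the medium and the yellow cup on the small, all level and centred to about 2 mm, with the unglazed pots untouched.

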